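# Open the parts drawer and complete the carton layer

## Task

Pull the cabinet's top drawer all the way out to its stop, then take the carton out of it and lay it in the one empty place on the plywood slab, so that the four cartons form a neat interlocking pinwheel layer; lower it onto the deck rather than dropping it. Leave the drawer fully out for restocking, and do not disturb the three laid cartons or the other things on the bench.

Things in the scene. Friction and masses are not known exactly. Their poses are not given: they have to be found in the camera images.
- cabinet: Green steel two-drawer parts cabinet fixed on the bench, 250 mm wide (y) x 180 mm high. Its front faces its own -x; its origin lies on the bench at mid-width, 110 mm in front of (-x of) its front face when shut; the casing runs from x = 125 mm to 375 mm in its frame. The lower front is fixed and has no handle; only the top drawer moves.
- drawer (a joint): Travel of the top drawer, m: 0 is shut, 0.180 is fully out at its stop; it slides along the cabinet's -x. It starts shut or slightly ajar and stays where it is left.
- drawer_handle (a point): Middle of the drawer's steel bar handle: level round bar, 12 mm diameter, 120 mm long along the cabinet's y, its centre line 50 mm in front of the drawer front and 155.5 mm above the bench, on posts 55 mm either side of the middle; axes as the cabinet's. The drawer front's top edge is 175 mm above the bench. Moves with the drawer.
- bay (a point): Centre of the floor of the drawer's front bay, where the carton lies: inside 155 mm (cabinet x) x 218 mm (y), floor 94.5 mm above the bench, side and rear walls 39 mm high, front 80 mm above the floor; axes as the cabinet's; moves with the drawer. Clear of the cabinet when the drawer is fully out. A small bay behind it holds bolts.
- carton: A closed brown cardboard carton of brake parts, 150 mm long (its x) x 55 wide (its y) x 50 high, origin at the centre of its underside; half a turn makes no difference to it. Starts in the drawer's front bay, lying roughly across it. About 0.45 kg.
- slab: Plywood slab on runners, fixed, 250 x 250 mm, deck 30 mm above the bench, origin under its centre, turned any way. Four carton-sized yellow rectangles show the pinwheel: centres (mm, slab frame) (-31, 78.5) and (31, -78.5) lengthwise along x, (-78.5, -31) and (78.5, 31) along y; 7 mm gaps, a 102 mm open square in the middle. The first place is empty.
- gap (a point): Centre of the empty place on the deck (the yellow rectangle with no carton on it), 30 mm above the bench; its x axis runs along the length that the carton must take, its y axis points out of the slab, away from the open middle.
- laid1: A closed brown cardboard carton of brake parts, 150 mm long (its x) x 55 wide (its y) x 50 high, origin at the centre of its underside; half a turn makes no difference to it. Already laid on the slab, centred at (-78.5, -31) mm of the slab's frame. Loose; about 0.7 kg.
- laid2: A closed brown cardboard carton of brake parts, 150 mm long (its x) x 55 wide (its y) x 50 high, origin at the centre of its underside; half a turn makes no difference to it. Already laid on the slab, centred at (31, -78.5) mm of the slab's frame. Loose; about 0.7 kg.
- laid3: A closed brown cardboard carton of brake parts, 150 mm long (its x) x 55 wide (its y) x 50 high, origin at the centre of its underside; half a turn makes no difference to it. Already laid on the slab, centred at (78.5, 31) mm of the slab's frame. Loose; about 0.7 kg.
- can: Bystander: upright red-labelled can, 66 mm in diameter, 100 mm high, origin at the centre of its underside.
- disc: Bystander: dark steel brake disc, 170 mm in diameter, 34 mm high, lying flat, origin at the centre of its underside.
- wrench: Bystander: wrench 200 mm long lying along its x, origin near its middle.

How it is judged:
On the way:
1. the top drawer is out to its stop (within 4 mm) with the carton still lying in its bay (value of joint drawer above 0.176 m and z of carton in the frame of bay below 0.015 m and horizontal distance between carton and bay below 0.08 m), for 0.2 s.
At the end, for the whole second after the job is handed in: The drawer is still out to within 8 mm of its stop; the carton lies right way up, flat on the deck and at rest in the empty place, its centre within 10 mm of the place's centre and its length within 0.10 rad of the pattern; the three laid cartons are within 10 mm of where they started (value of joint drawer above 0.172 m and horizontal distance between carton and gap below 0.01 m and z of carton in the frame of gap between -0.004 and 0.004 m and angle between the x axis of carton and the x axis of gap, either way round below 0.1 rad and angle between carton's own z axis and vertical below 0.05 rad and linear speed of carton below 0.02 m/s and distance of each of laid1, laid2, laid3 from where it was at the start of the episode below 0.01 m); the robot touches nothing.
It fails at once if the carton is let go above the slab (underside more than 12 mm over the deck) (horizontal distance between carton and slab below 0.16 m and z of carton in the frame of gap above 0.012 m and contact force between the fingers and carton below 0.05 N).
It fails at once if a laid carton is pushed more than 20 mm or tipped (distance of any of laid1, laid2, laid3 from where it was at the start of the episode above 0.02 m or angle between any of laid1, laid2, laid3's own z axis and vertical above 0.3 rad).
It fails at once if the can, the disc or the wrench is moved more than 25 mm (distance of any of can, disc, wrench from where it was at the start of the episode above 0.025 m).
It also fails if it takes over 51 s, if anything falls off the work surface, if the arm or the gripper's body presses on something with over 40 N, if the wrist force passes 120 N, or if a joint passes its speed limit or range.

## Robot

A 6-joint arm with a two-finger parallel gripper is mounted at the origin on the work surface. World frame = base frame: x ahead of the robot, y to its left, z up, the work surface at z = 0. Lengths are in m, angles in rad, forces in N, time in s.
With the tool pointing down it reaches from about 0.375 to 0.9 m from the base axis. Payload 3.1 kg.
Tool frame: the origin (TCP) lies midway between the tips of the shut fingers; the grasp point (between the pads) lies 19 mm behind it; z points along the fingers, y is the line along which they close (so a half turn about z gives the same grasp; the last joint's range is limited). The gripper opens to 87 mm and grips with 3 to 60 N. Pads are 19 mm wide; open, the fingers measure 117 mm over their backs; the gripper's body (75 mm by 190 mm) begins 51 mm behind the grasp point.
Start: joints at [-1.407, 0.527, 1.433, -0, 1.181, -0.178], TCP at [0.21, -0.589, 0.223] pointing down, gripper open.
Joint ranges: [-3.08, 3.08], [-0.75, 2.2], [0.22, 2.44], [-1.43, 4.57], [0, 2.65], [-2.85, 2.85]. Speed limits (rad/s): [2.79, 2.79, 3.14, 3.14, 3.14, 3.14].

## Interface

Orientations are given as a unit quaternion [x, y, z, w].
In Python, from rig import robot gives the robot as it stands. The module is installed in compiled form; this text tells all that it offers.
- The arm moves only by the tool play_rows, never from a script. Its arguments are lists of equal length, an entry for each row: "gripper": the closure, from -1 (fully open) to 1 (shut); "delta_pos": the shift along the tool's x, y, z in cm, a list of three; "turn": the turn, a rotation vector about the tool's x, y, z in rad, a list of three. A call has 1 to 12 rows; each row is the pose to reach, as a shift and turn from the pose commanded when the call began, along the tool's axes at that moment; what a row does not reach only later rows make up. A row lasts 1/8 s, in which the tool goes at most 62.5 mm and 10.7 degrees, less where a joint would pass 70% of its speed; a pose out of reach is approached as far as the arm can. A call with a gripper value outside its range is refused whole. The fingers move at their own pace and stop on an object; "squeeze" is the grip in N (left out, the last holds). Time passes only in rows, so rows that repeat a pose let the fingers close. It gives the time, the measured TCP pose, the force, the opening and the grip force at its end, in the units of the state.
- robot.get_obs(): the state, without advancing time (a new reading comes with each control period).
- robot.camera(name): name is "side" or "top"; returns a dict with "color" (400x640x3 uint8, red, green, blue), "vfov" (degrees; the focal length in pixels is half the picture's height over the tangent of half this angle, whatever the lens; pixels are square), "cx", "cy" (the principal point, pixels), "R" (3x3) and "t" (3): a world point X has camera coordinates R X + t. Camera axes: x right, y down, z forward; pixel columns grow to the right and rows downward; lengths in m; the calibration is good to about 2 mm. A picture is of the moment at which its call begins. There is no depth.
- robot.hand_in(): hands the job in; it is judged then, once.
The state is a dict: "time": time; "q": joint angles; "joint_velocities": joint speeds; "joint_torque": joint torques, N m; "position": TCP position; "tool_rot": TCP orientation; "ft_force": force on the tool from outside, world axes, zero at the start; "moment": the same for the moment, N m; "grip_width": finger opening in m; "grip_force": force on a finger pad.
Only numpy, scipy, OpenCV 4.12 (cv2) and the standard library are available. Lean on these libraries where they do the work, as an engineer would, in place of code of your own. Each camera call takes 0.05 s, during which the arm holds its last target. There are 200 camera calls.

## Working session

There is one attempt and no reset: what is moved stays moved. The work goes in short steps, Python scripts to look and compute and a tool call to move; the robot and the scene stay as the last step left them, time stands still between calls to the robot, and variables do not carry over. Pictures are saved under pics/ and viewed, at most 10 in all, crops included, and the job is handed in when it is done.

Besides the shell and the picture viewer there is one more tool, called after "Emit:" in YAML: its name, and indented under it one key for each argument. play_rows: Moves the arm, as the interface text tells. Its arguments: {"type":"object","properties":{"gripper":{"type":"array","items":{"type":"number"}},"delta_pos":{"type":"array","items":{"type":"array","items":{"type":"number"}}},"turn":{"type":"array","items":{"type":"array","items":{"type":"number"}}},"squeeze":{"type":"number"}},"required":["gripper","delta_pos","turn"]}

```bash
mkdir -p pics; cat > h.py <<'E'
import numpy as np, cv2
from rig import robot
def shot(n,fn=None):
    c=robot.camera(n); c['f']=200/np.tan(np.radians(c['vfov'])/2)
    if fn: cv2.imwrite('pics/'+fn,c['color'][:,:,::-1])
    return c
def ray(c,u,v):
    R=np.array(c['R']);t=np.array(c['t']);d=R.T@np.array([(u-c['cx'])/c['f'],(v-c['cy'])/c['f'],1]);return -R.T@t,d
def onz(c,u,v,z):
    o,d=ray(c,u,v);return o+d*(z-o[2])/d[2]
def proj(c,X):
    p=np.array(c['R'])@np.array(X)+np.array(c['t']);return c['f']*p[0]/p[2]+c['cx'],c['f']*p[1]/p[2]+c['cy']
def tri(c1,p1,c2,p2):
    o1,d1=ray(c1,*p1);o2,d2=ray(c2,*p2);d1/=np.linalg.norm(d1);d2/=np.linalg.norm(d2)
    s=np.linalg.lstsq(np.c_[d1,-d2],o2-o1,rcond=None)[0];a=o1+s[0]*d1;b=o2+s[1]*d2
    return (a+b)/2,np.linalg.norm(a-b)
E
python3 - <<'E'
from h import *
for n in('side','top'):
    c=shot(n,n+'0.png');print(n,c['vfov'],c['cx'],c['cy'],np.round(c['R'],3).tolist(),np.round(c['t'],3),-np.array(c['R']).T@c['t'])
print(robot.get_obs())
E
```

```text
side 43.29943296164038 327.3673781257492 196.5215310251507 [[-0.681, -0.732, 0.009], [-0.491, 0.448, -0.747], [0.543, -0.513, -0.664]] [0.42  0.369 1.522] [-0.36000384  0.92328542  1.28376894]
top 45.438518376792814 318.12258125033617 203.44574860819986 [[0.022, -1.0, -0.011], [-0.987, -0.02, -0.157], [0.156, 0.014, -0.988]] [0.005 0.603 1.557] [ 0.35229248 -0.00507379  1.63251801]
{'time': 0.1, 'q': array([-1.40652036e+00,  5.28359707e-01,  1.43377780e+00, -2.23058328e-05,
        1.18142194e+00, -1.78508251e-01]), 'joint_velocities': array([ 0.00124076, -0.00265212, -0.00195743,  0.00032209, -0.00024769,
       -0.00094975]), 'joint_torque': array([-5.10397986e-04, -4.40985382e+01, -1.77150589e+01,  6.34156773e-02,
        5.34085685e-02, -3.59435217e-05]), 'position': array([ 0.20997491, -0.58796292,  0.22167664]), 'tool_rot': array([ 9.85347092e-01,  1.70558324e-01, -3.31570226e-06, -9.83447813e-04]), 'ft_force': array([-0.91503187,  0.53346503, -0.30161658]), 'moment': array([-0.01125646, -0.00625767,  0.01459795]), 'grip_force': 0.0, 'grip_width': 0.08683838100206334}
```

View pics/side0.png

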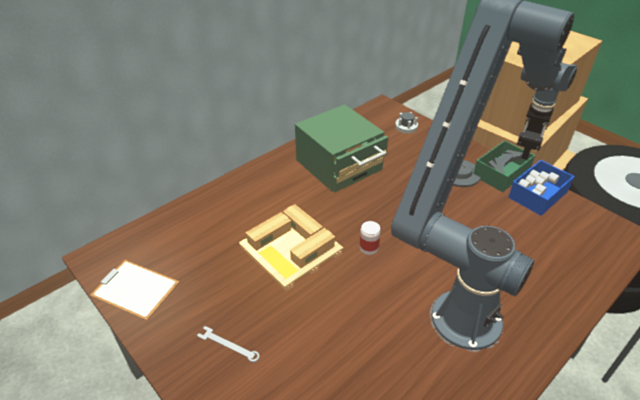

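View pics/top0.png

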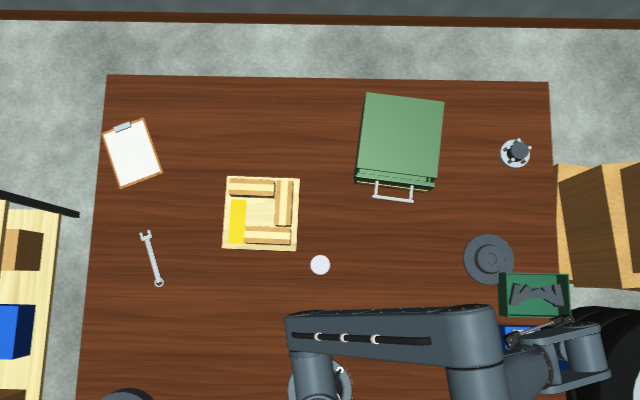

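Side view: cabinet at (342,145), handle (368,158), slab (290,245) with yellow place at (278,262), can (370,237). Top view: cabinet top (403,135), handle bar (393,198), slab (261,214), yellow (238,221), can (320,265), disc (489,259).

```bash
python3 - <<'E'
from h import *
T=shot('top');S=shot('side')
def crop(c,x,y,w,h,k): return cv2.resize(c['color'][y:y+h,x:x+w,::-1],None,fx=k,fy=k,interpolation=cv2.INTER_CUBIC)
a=crop(T,345,85,110,125,4); b=crop(T,215,165,90,95,4);
a=crop(T,350,85,100,125,4);b=cv2.resize(b,(400,422))[:, :]
im=np.zeros((500,800,3),np.uint8);im[:500,:400]=a;im[:422,400:]=b;cv2.imwrite('pics/topcrop.png',im)
a=crop(S,290,100,100,100,4);b=crop(S,235,195,115,100,4)[:,:400]
cv2.imwrite('pics/sidecrop.png',np.hstack([a,b]))
for n,c in(('T',T),('S',S)):
    hsv=cv2.cvtColor(c['color'],cv2.COLOR_RGB2HSV)
    m=cv2.inRange(hsv,(22,150,150),(34,255,255))
    cs=max(cv2.findContours(m,0,1)[0],key=cv2.contourArea);print(n,'yellow',cv2.contourArea(cs),cv2.minAreaRect(cs))
    print(cv2.approxPolyDP(cs,3,True)[:,0].tolist())
    p=[onz(c,*q,.03)[:2]*1000 for q in cs[:,0].astype(float)];r=cv2.minAreaRect(np.float32(p));print('world',r)
    m=cv2.inRange(hsv,(45,40,40),(85,255,255));
    for q in cv2.findContours(m,0,1)[0]:
        if cv2.contourArea(q)>300: print('green',cv2.contourArea(q),cv2.approxPolyDP(q,3,True)[:,0].tolist(),)
E
```

```text
T yellow 597.5 ((237.0, 221.0), (15.246869087219238, 43.17571258544922), 4.085616588592529)
[[232, 199], [228, 242], [243, 242], [245, 200]]
world ((541.5841064453125, 290.9319763183594), (51.6230354309082, 146.7871551513672), 88.86000061035156)
green 3032.5 [[499, 273], [499, 314], [571, 315], [568, 274]]
green 6962.0 [[367, 92], [355, 182], [376, 179], [429, 190], [437, 172], [443, 102]]
S yellow 415.0 ((278.0237731933594, 261.4750671386719), (37.7931022644043, 12.862068176269531), 43.602821350097656)
[[260, 253], [285, 277], [296, 270], [271, 247]]
world ((542.367919921875, 291.5451354980469), (45.82196807861328, 138.708984375), 88.76856231689453)
green 1273.5 [[505, 141], [479, 158], [474, 170], [480, 179], [501, 190], [530, 166], [534, 156], [529, 153], [526, 159], [508, 162], [504, 172], [486, 163], [500, 157], [506, 149], [524, 150]]
green 4338.0 [[346, 105], [295, 123], [297, 159], [334, 190], [328, 185], [333, 182], [335, 186], [337, 171], [354, 162], [350, 156], [363, 158], [377, 151], [372, 147], [374, 144], [385, 148], [387, 137]]
green 7341.0 [[523, 0], [571, 11], [574, 17], [570, 29], [603, 40], [582, 92], [588, 100], [581, 118], [639, 143], [639, 0]]
green 410.5 [[480, 0], [467, 0], [455, 63]]
```

View pics/topcrop.png

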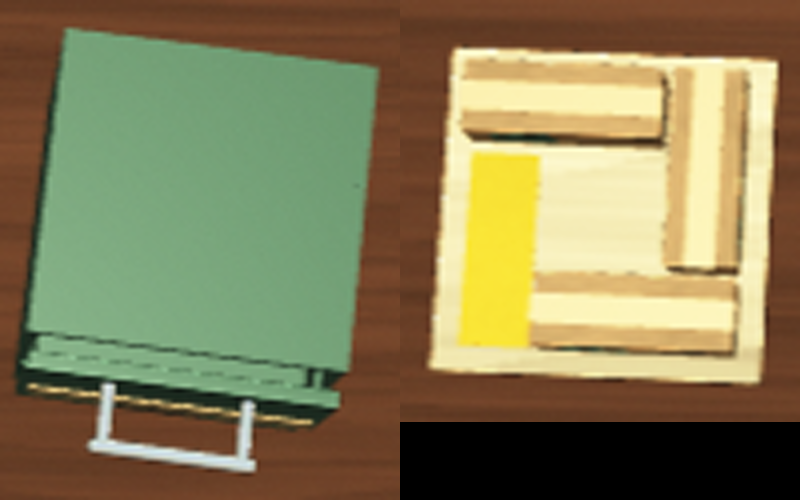

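View pics/sidecrop.png

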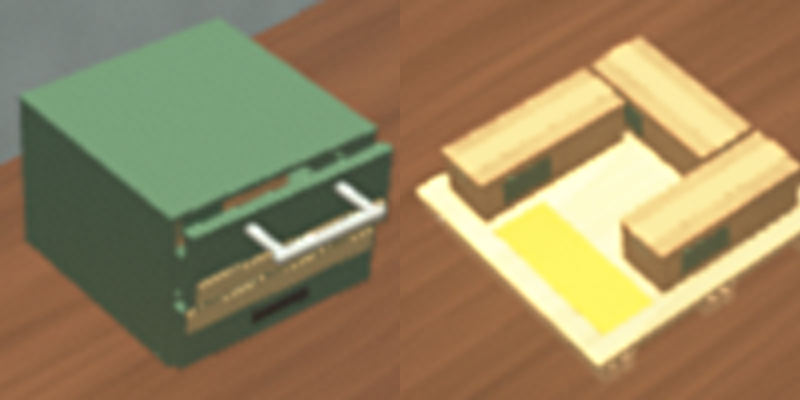

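Top crop: drawer slightly ajar, handle ends at (95,446) and (252,466) (crop px); slab corners (453,47), (777,62), (760,383), (430,369). Side crop: handle ends (282,253) and (383,209).

```bash
python3 - <<'E'
from h import *
T=shot('top');S=shot('side')
A=[(350+u/4-.4,85+v/4-.4) for u,v in((95,446),(252,466),(66,30),(377,68),(350,372),(28,332))]
B=[(290+u/4-.4,100+v/4-.4) for u,v in((282,253),(383,209))]
h=[]
for a,b in zip(A,B): p,e=tri(T,a,S,b);h.append(p);print('handle end',p.round(4),e.round(4))
print('at .1555',[onz(T,*a,.1555).round(4) for a in A[:2]],[onz(S,*a,.1555).round(4) for a in B])
ct=[onz(T,*a,.18)[:2] for a in A[2:]];print('cab top',np.round(ct,4))
Sc=[(290+u/4-.4,100+v/4-.4) for u,v in((218,18),(377,130),(175,218),(22,98))]
print('cab top side',np.round([onz(S,*a,.18)[:2] for a in Sc],4))
sl=np.array([onz(T,215+(u-400)/4.444-.4,165+v/4.444-.4,.03)[:2] for u,v in((453,47),(777,62),(760,383),(430,369))])
print('slab',sl.round(4),sl.mean(0));
for i in range(4):
    d=sl[(i+1)%4]-sl[i];print(np.hypot(*d),np.degrees(np.arctan2(d[1],d[0])))
# side slab corners
ss=[(235+(u-400)/4-.4,195+v/4-.4) for u,v in((417,190),(600,366))]
print('slab side l',[onz(S,*a,.03)[:2].round(4) for a in ss])
hs=[tri(T,(215+(u-400)/4.444-.4,165+v/4.444-.4),S,(235+(a-400)/4-.4,195+b/4-.4)) for u,v,a,b in((453,47,417,190),(430,369,600,366),(471,154,543,204),(540,154,495,233),(459,345,657,303),(530,347,603,334))]
print(hs)
# can,disc
for n,c,z in(('can',(320,265),.1),('disc',(489,259),.034)):print(n,onz(T,*c,z))
E
```

```text
handle end [ 0.6119 -0.1559  0.162 ] 0.0001
handle end [ 0.5994 -0.2789  0.157 ] 0.0002
at .1555 [array([ 0.613 , -0.1566,  0.1555]), array([ 0.5996, -0.2792,  0.1555])] [array([ 0.6175, -0.1622,  0.1555]), array([ 0.6007, -0.2804,  0.1555])]
cab top [[ 0.9453 -0.1297]
 [ 0.918  -0.3766]
 [ 0.6708 -0.351 ]
 [ 0.6977 -0.1017]]
cab top side [[ 0.9191 -0.3742]
 [ 0.6697 -0.3448]
 [ 0.6982 -0.1036]
 [ 0.9416 -0.1271]]
slab [[0.698  0.3346]
 [0.6911 0.0837]
 [0.4442 0.0896]
 [0.4494 0.3391]] [0.57064071 0.21174543]
0.25104550450518004 -91.57319983643723
0.2469935552644951 178.64075715972587
0.24959670582640528 88.80594874327068
0.2486548579111047 -1.0255688141705184
slab side l [array([0.6972, 0.3353]), array([0.4473, 0.3398])]
[(array([0.69818118, 0.33485092, 0.02890805]), np.float64(6.774200685050882e-05)), (array([0.44907652, 0.33916785, 0.02797451]), np.float64(0.0010635039177271791)), (array([0.59475018, 0.29691016, 0.07244452]), np.float64(0.03263427647966422)), (array([ 0.63603626,  0.28341553, -0.0182216 ]), np.float64(0.03376732112806424)), (array([0.45146043, 0.29800773, 0.07432037]), np.float64(0.034077152897898956)), (array([ 0.48479205,  0.28490292, -0.01566673]), np.float64(0.03759988630521177))]
can [0.39670848 0.00641551 0.1       ]
disc [ 0.4305053  -0.55269509  0.034     ]
```

```bash
cat >> h.py <<'E'
from scipy.spatial.transform import Rotation as Ro
def mv(xyz,yaw):
    o=robot.get_obs();R=Ro.from_quat(o['tool_rot'])
    y=np.radians(yaw);G=Ro.from_matrix(np.c_[[np.cos(y),np.sin(y),0],[np.sin(y),-np.cos(y),0],[0,0,-1]])
    print('delta cm',(R.inv().apply(np.array(xyz)-o['position'])*100).round(2),'turn',(R.inv()*G).as_rotvec().round(3))
E
python3 - <<'E'
from h import *
mv((.606,-.2177,.27),83.8)
E
```

```text
delta cm [ 49.75 -21.61  -4.76] turn [-1.00e-03 -1.00e-03 -1.12e+00]
```

Emit:
play_rows:
  gripper: [-0.15, -0.15, -0.15, -0.15, -0.15, -0.15, -0.15, -0.15, -0.15, -0.15, -0.15, -0.15]
  delta_pos:
    - [0, 0, -5]
    - [5, -2.2, -5]
    - [10, -4.3, -5]
    - [15, -6.5, -5]
    - [20, -8.7, -5]
    - [25, -10.8, -5]
    - [30, -13, -5]
    - [35, -15.2, -5]
    - [40, -17.4, -5]
    - [45, -19.5, -5]
    - [49.75, -21.6, -4.8]
    - [49.75, -21.6, -4.8]
  turn:
    - [0, 0, -0.1]
    - [0, 0, -0.2]
    - [0, 0, -0.3]
    - [0, 0, -0.42]
    - [0, 0, -0.54]
    - [0, 0, -0.66]
    - [0, 0, -0.78]
    - [0, 0, -0.9]
    - [0, 0, -1.0]
    - [0, 0, -1.12]
    - [0, 0, -1.12]
    - [0, 0, -1.12]
  squeeze: 30

```text
time: 1.8
position: [0.6081, -0.2148, 0.2701]
tool_rot: [0.743, 0.67, 0.0, -0.0]
ft_force: [0.8, 0.2, 0.2]
grip_width: 0.0501
grip_force: 0.0
```

```bash
python3 - <<'E'
from h import *
T=shot('top');S=shot('side')
o=robot.get_obs();print(o['time'],o['position'],o['grip_width'],o['q'])
mv((.606,-.2177,.137),83.8)
def crop(c,p,k=4): 
    x,y=int(p[0])-50,int(p[1])-60; return cv2.resize(c['color'][y:y+120,x:x+100,::-1],None,fx=k,fy=k,interpolation=cv2.INTER_CUBIC)
cv2.imwrite('pics/h1.png',np.hstack([crop(T,(395,190)),crop(S,(368,150))]))
E
```

```text
1.9 [ 0.60591492 -0.21747409  0.27014927] 0.0498389869113354 [-5.17557823e-01  5.08055485e-01  1.32662956e+00 -7.10221919e-04
  1.30780220e+00 -4.10887633e-01]
delta cm [-0.02  0.03 13.31] turn [-0.001  0.     0.002]
```

View pics/h1.png

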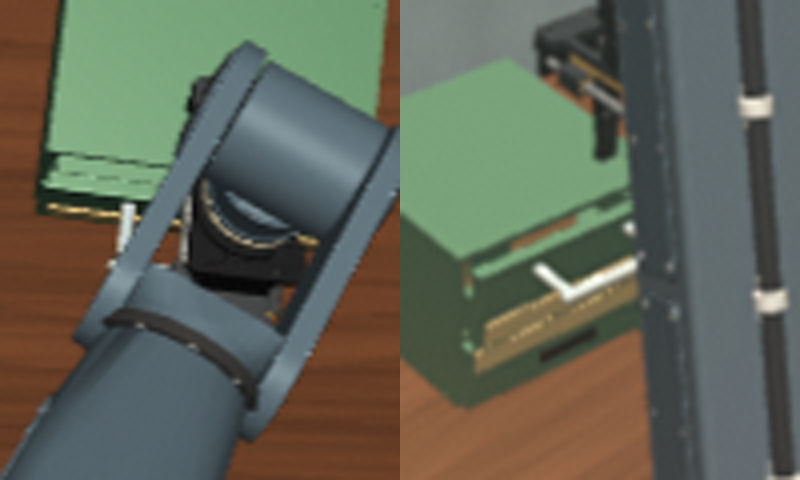

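The arm hides most of the handle; the gripper hovers over it as computed. Descending, then closing.

Emit:
play_rows:
  gripper: [-0.15, -0.15, -0.15, -0.15, -0.15, -0.15, -0.15]
  delta_pos:
    - [0, 0, 3]
    - [0, 0, 6]
    - [0, 0, 8.5]
    - [0, 0, 10.5]
    - [0, 0, 12]
    - [0, 0, 13.3]
    - [0, 0, 13.3]
  turn:
    - [0, 0, 0]
    - [0, 0, 0]
    - [0, 0, 0]
    - [0, 0, 0]
    - [0, 0, 0]
    - [0, 0, 0]
    - [0, 0, 0]

```text
time: 2.78
position: [0.6053, -0.2181, 0.1367]
tool_rot: [0.744, 0.668, -0.0, -0.001]
ft_force: [0.5, 0.9, -0.1]
grip_width: 0.0499
grip_force: 0.0
```

Emit:
play_rows:
  gripper: [0.2, 0.5, 1, 1, 1, 1]
  delta_pos:
    - [0, 0, 0]
    - [0, 0, 0]
    - [0, 0, 0]
    - [0, 0, 0]
    - [0, 0, 0]
    - [0, 0, 0]
  turn:
    - [0, 0, 0]
    - [0, 0, 0]
    - [0, 0, 0]
    - [0, 0, 0]
    - [0, 0, 0]
    - [0, 0, 0]

```text
time: 3.52
position: [0.6068, -0.218, 0.1378]
tool_rot: [0.744, 0.668, 0.001, 0.001]
ft_force: [2.4, 0.0, 1.0]
grip_width: 0.0111
grip_force: 30.0
```

Emit:
play_rows:
  gripper: [1, 1, 1, 1, 1, 1, 1, 1, 1, 1, 1, 1]
  delta_pos:
    - [0, -0.5, 0]
    - [0, -1.5, 0]
    - [0, -3, 0]
    - [0, -4.5, 0]
    - [0, -6, 0]
    - [0, -7.5, 0]
    - [0, -9, 0]
    - [0, -10.5, 0]
    - [0, -12, 0]
    - [0, -13.5, 0]
    - [0, -14.8, 0]
    - [0, -15.5, 0]
  turn:
    - [0, 0, 0]
    - [0, 0, 0]
    - [0, 0, 0]
    - [0, 0, 0]
    - [0, 0, 0]
    - [0, 0, 0]
    - [0, 0, 0]
    - [0, 0, 0]
    - [0, 0, 0]
    - [0, 0, 0]
    - [0, 0, 0]
    - [0, 0, 0]

```text
time: 5.03
position: [0.4504, -0.2004, 0.1378]
tool_rot: [0.744, 0.668, 0.0, -0.001]
ft_force: [3.0, 4.8, 5.8]
grip_width: 0.0113
grip_force: 30.0
```

Emit:
play_rows:
  gripper: [1, 1, 1, 1]
  delta_pos:
    - [0, -0.3, 0]
    - [0, -0.6, 0]
    - [0, -0.9, 0]
    - [0, -0.9, 0]
  turn:
    - [0, 0, 0]
    - [0, 0, 0]
    - [0, 0, 0]
    - [0, 0, 0]

```text
time: 5.52
position: [0.4432, -0.1996, 0.1378]
tool_rot: [0.745, 0.667, 0.001, 0.0]
ft_force: [6.0, 5.4, 3.8]
grip_width: 0.0109
grip_force: 30.0
```

Emit:
play_rows:
  gripper: [1, 1, 1, 1]
  delta_pos:
    - [0, -0.2, 0]
    - [0, -0.4, 0]
    - [0, -0.6, 0]
    - [0, -0.6, 0]
  turn:
    - [0, 0, 0]
    - [0, 0, 0]
    - [0, 0, 0]
    - [0, 0, 0]

```text
time: 6.02
position: [0.4432, -0.1997, 0.1378]
tool_rot: [0.746, 0.666, 0.005, 0.005]
ft_force: [20.3, 10.0, -6.2]
grip_width: 0.011
grip_force: 30.0
```

Emit:
play_rows:
  gripper: [1, 1, 1, 1]
  delta_pos:
    - [0, -0.2, 0]
    - [0, -0.4, 0]
    - [0, -0.4, 0]
    - [0, -0.4, 0]
  turn:
    - [0, 0, 0]
    - [0, 0, 0]
    - [0, 0, 0]
    - [0, 0, 0]

```text
time: 6.52
position: [0.4432, -0.1998, 0.1379]
tool_rot: [0.746, 0.666, 0.007, 0.008]
ft_force: [30.4, 13.4, -14.0]
grip_width: 0.0111
grip_force: 30.0
```

Emit:
play_rows:
  gripper: [1, 1, 0.4, -0.1, -0.1, -0.1, -0.1, -0.1, -0.1, -0.1, -0.1, -0.1]
  delta_pos:
    - [0, 0.5, 0]
    - [0, 0.9, 0]
    - [0, 0.9, 0]
    - [0, 0.9, 0]
    - [0, 0.9, 0]
    - [0, 0.9, 0]
    - [0, 0.9, -2]
    - [0, 0.9, -5]
    - [0, 0.9, -9]
    - [0, 0.9, -14]
    - [0, 0.9, -19]
    - [0, 0.9, -19]
  turn:
    - [0, 0, 0]
    - [0, 0, 0]
    - [0, 0, 0]
    - [0, 0, 0]
    - [0, 0, 0]
    - [0, 0, 0]
    - [0, 0, 0]
    - [0, 0, 0]
    - [0, 0, 0]
    - [0, 0, 0]
    - [0, 0, 0]
    - [0, 0, 0]

```text
time: 8.02
position: [0.4438, -0.2018, 0.3316]
tool_rot: [0.744, 0.668, 0.001, 0.005]
ft_force: [-0.1, -0.5, -0.7]
grip_width: 0.0479
grip_force: 0.0
```

Emit:
play_rows:
  gripper: [-1, -1, -1, -1, -1, -1, -1]
  delta_pos:
    - [-5, -2, 0]
    - [-10, -5, 0]
    - [-15, -8, 0]
    - [-20, -12, 0]
    - [-25, -14, 0]
    - [-30, -16, 0]
    - [-30, -16, 0]
  turn:
    - [0, 0, 0]
    - [0, 0, 0]
    - [0, 0, 0]
    - [0, 0, 0]
    - [0, 0, 0]
    - [0, 0, 0]
    - [0, 0, 0]

```text
time: 8.9
position: [0.2481, -0.4839, 0.3256]
tool_rot: [0.746, 0.666, -0.0, -0.001]
ft_force: [0.6, 0.5, -0.5]
grip_width: 0.0869
grip_force: 0.0
```

```bash
python3 - <<'E'
from h import *
T=shot('top');S=shot('side')
o=robot.get_obs();print(o['time'],o['position'])
def crop(c,p,k=4): 
    x,y=int(p[0])-50,int(p[1])-60; print(x,y);return cv2.resize(c['color'][y:y+120,x:x+100,::-1],None,fx=k,fy=k,interpolation=cv2.INTER_CUBIC)
cv2.imwrite('pics/d1.png',np.hstack([crop(T,proj(T,(.57,-.215,.12))),crop(S,proj(S,(.57,-.215,.12)))]))
E
```

```text
9.0 [ 0.24991336 -0.48030726  0.3258359 ]
340 151
328 110
```

View pics/d1.png

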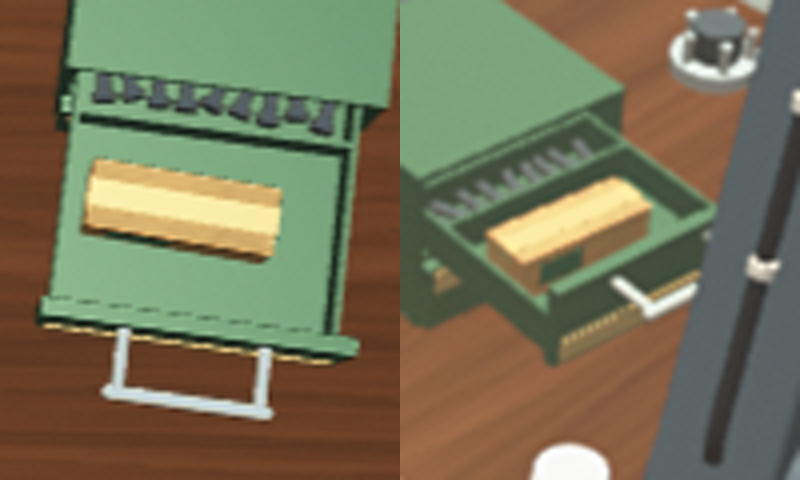

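Top crop: carton top face corners ≈(92,158), (281,187), (275,249), (84,225); side crop: (487,234), (615,180), (652,210), (523,263). The drawer is out with carton in its bay.

```bash
python3 - <<'E'
from h import *
T=shot('top');S=shot('side')
A=[(92,158),(281,187),(275,249),(84,225)];B=[(487,234),(615,180),(652,210),(523,263)]
t=[(340+u/4-.4,151+v/4-.4) for u,v in A];s=[(328+(u-400)/4-.4,110+v/4-.4) for u,v in B]
P=[]
for a,b in zip(t,s): p,e=tri(T,a,S,b);P.append(p);print(p.round(4),round(e,4))
P=np.array(P);print('mean',P.mean(0))
for n,Q in(('T',[onz(T,*a,.1445) for a in t]),('S',[onz(S,*a,.1445) for a in s])):
    r=cv2.minAreaRect(np.float32([q[:2]*1000 for q in Q]));print(n,r)
w=[(340+u/4-.4,151+v/4-.4) for u,v in((82,112),(350,152),(330,333),(50,297))]
# bay floor/rims (rim height .1335)
print('rims',[onz(T,*a,.1335).round(3) for a in w])
hb=[onz(T,340+u/4-.4,151+v/4-.4,.1555) for u,v in((106,392),(271,413))];print('handle',np.mean(hb,0))
E
```

```text
[ 0.634  -0.1239  0.1419] 0.0001
[ 0.6139 -0.274   0.1386] 0.0008
[ 0.5644 -0.2704  0.1332] 0.0024
[ 0.5806 -0.1174  0.1435] 0.0016
mean [ 0.59822668 -0.19642193  0.13928921]
T ((598.6530151367188, -195.58447265625), (150.68043518066406, 54.07056427001953), 83.9080810546875)
S ((593.2670288085938, -190.49383544921875), (148.38739013671875, 54.90092468261719), 80.85795593261719)
rims [array([ 0.673, -0.116,  0.133]), array([ 0.645, -0.33 ,  0.133]), array([ 0.5  , -0.312,  0.133]), array([ 0.524, -0.092,  0.133])]
handle [ 0.4416162  -0.19830892  0.1555    ]
```

```bash
python3 - <<'E'
from h import *
mv((.597,-.202,.23),83.3)
E
```

```text
delta cm [31.27 31.46  9.72] turn [-0.001 -0.003  0.01 ]
```

Emit:
play_rows:
  gripper: [-0.72, -0.72, -0.72, -0.72, -0.72, -0.72, -0.72, -0.72, -0.72, -0.72, -0.72]
  delta_pos:
    - [3, 3, 0]
    - [7, 7, 0]
    - [11, 11, 0]
    - [15, 15, 0]
    - [19, 19, 0]
    - [23, 23, 2]
    - [27, 27, 4]
    - [30, 30, 6]
    - [31.3, 31.5, 8]
    - [31.3, 31.5, 9.7]
    - [31.3, 31.5, 9.7]
  turn:
    - [0, 0, 0.01]
    - [0, 0, 0.01]
    - [0, 0, 0.01]
    - [0, 0, 0.01]
    - [0, 0, 0.01]
    - [0, 0, 0.01]
    - [0, 0, 0.01]
    - [0, 0, 0.01]
    - [0, 0, 0.01]
    - [0, 0, 0.01]
    - [0, 0, 0.01]

```text
time: 10.48
position: [0.5954, -0.204, 0.2287]
tool_rot: [0.748, 0.664, -0.001, -0.002]
ft_force: [-0.4, -1.1, 0.6]
grip_width: 0.0747
grip_force: 0.0
```

```bash
python3 - <<'E'
from h import *
mv((.597,-.202,.118),83.3);S=shot('side')
cv2.imwrite('pics/g1.png',cv2.resize(S['color'][90:240,290:490,::-1],None,fx=4,fy=4,interpolation=cv2.INTER_CUBIC))
E
```

```text
delta cm [ 0.21  0.19 11.07] turn [-0.005 -0.001 -0.002]
```

View pics/g1.png

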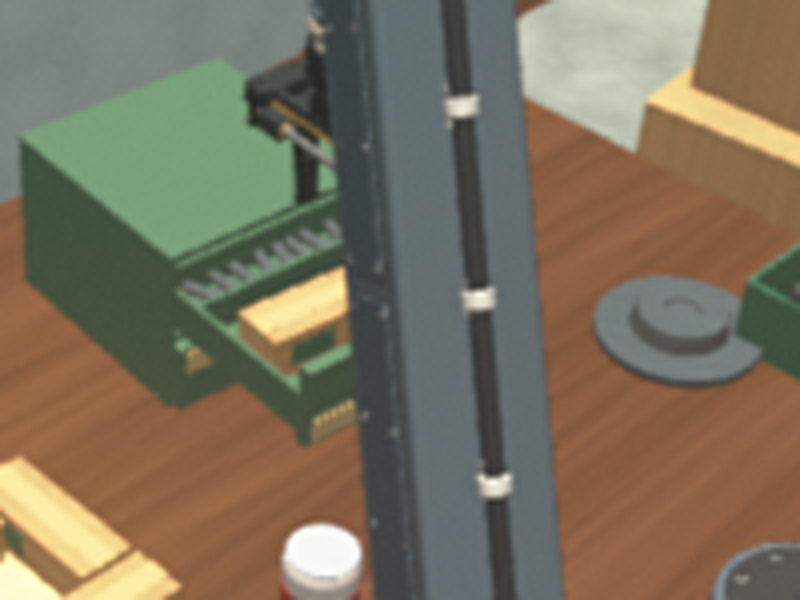

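The side view shows the fingers above the carton, arm hiding the rest, nothing disturbed.

Emit:
play_rows:
  gripper: [-0.72, -0.72, -0.72, -0.72, -0.72, -0.72, -0.72, -0.72]
  delta_pos:
    - [0.1, 0.1, 2]
    - [0.1, 0.1, 4]
    - [0.1, 0.1, 6]
    - [0.1, 0.1, 7.5]
    - [0.1, 0.1, 9]
    - [0.1, 0.1, 10.2]
    - [0.1, 0.1, 11.1]
    - [0.1, 0.1, 11.1]
  turn:
    - [0, 0, 0]
    - [0, 0, 0]
    - [0, 0, 0]
    - [0, 0, 0]
    - [0, 0, 0]
    - [0, 0, 0]
    - [0, 0, 0]
    - [0, 0, 0]

```text
time: 11.52
position: [0.5982, -0.2028, 0.1188]
tool_rot: [0.748, 0.664, -0.0, -0.001]
ft_force: [-0.1, 0.6, 0.1]
grip_width: 0.0747
grip_force: 0.0
```

Emit:
play_rows:
  gripper: [-0.4, -0.2, 0.2, 0.6, 1, 1, 1]
  delta_pos:
    - [0, 0, 0]
    - [0, 0, 0]
    - [0, 0, 0]
    - [0, 0, 0]
    - [0, 0, 0]
    - [0, 0, 0]
    - [0, 0, 0]
  turn:
    - [0, 0, 0]
    - [0, 0, 0]
    - [0, 0, 0]
    - [0, 0, 0]
    - [0, 0, 0]
    - [0, 0, 0]
    - [0, 0, 0]

```text
time: 12.4
position: [0.5987, -0.2031, 0.12]
tool_rot: [0.748, 0.664, 0.0, 0.0]
ft_force: [-1.9, 0.8, 4.6]
grip_width: 0.0546
grip_force: 29.8
```

Emit:
play_rows:
  gripper: [1, 1, 1, 1, 1, 1, 1, 1]
  delta_pos:
    - [0, 0, -1]
    - [0, 0, -3]
    - [0, 0, -5.5]
    - [0, 0, -8]
    - [0, 0, -11]
    - [0, 0, -14]
    - [0, 0, -16]
    - [0, 0, -16]
  turn:
    - [0, 0, 0]
    - [0, 0, 0]
    - [0, 0, 0]
    - [0, 0, 0]
    - [0, 0, 0]
    - [0, 0, 0]
    - [0, 0, 0]
    - [0, 0, 0]

```text
time: 13.4
position: [0.5996, -0.2033, 0.2806]
tool_rot: [0.748, 0.664, 0.001, 0.002]
ft_force: [-0.1, -0.5, -4.6]
grip_width: 0.0547
grip_force: 29.8
```

```bash
python3 - <<'E'
from h import *
o=robot.get_obs();print(o['position'],o['grip_width'],o['ft_force'])
mv((.5475,.291,.2),178.8);mv((.5475,.291,.27),178.8)
E
```

```text
[ 0.59958609 -0.20333804  0.28058072] 0.054657912104950336 [-0.10483159 -0.49101258 -4.62088415]
delta cm [ 48.48 -11.02   7.97] turn [ 0.002  0.004 -1.668]
delta cm [ 48.48 -10.99   0.97] turn [ 0.002  0.004 -1.668]
```

Emit:
play_rows:
  gripper: [1, 1, 1, 1, 1, 1, 1, 1, 1, 1, 1, 1]
  delta_pos:
    - [2, -0.5, 0]
    - [6, -1.4, 0]
    - [10, -2.3, 0]
    - [15, -3.4, 0]
    - [20, -4.5, 0]
    - [25, -5.7, 0]
    - [30, -6.8, 0]
    - [35, -7.9, 0]
    - [40, -9.1, 0]
    - [44, -10, 0]
    - [47, -10.7, 0]
    - [48.5, -11, 0]
  turn:
    - [0, 0, -0.07]
    - [0, 0, -0.2]
    - [0, 0, -0.35]
    - [0, 0, -0.5]
    - [0, 0, -0.65]
    - [0, 0, -0.8]
    - [0, 0, -0.95]
    - [0, 0, -1.1]
    - [0, 0, -1.25]
    - [0, 0, -1.4]
    - [0, 0, -1.55]
    - [0, 0, -1.668]

```text
time: 14.9
position: [0.5449, 0.2934, 0.2771]
tool_rot: [0.007, 1.0, -0.0, -0.002]
ft_force: [0.4, 0.6, -4.7]
grip_width: 0.0545
grip_force: 29.8
```

Emit:
play_rows:
  gripper: [1, 1, 1, 1, 1, 1, 1]
  delta_pos:
    - [0, 0, 0]
    - [0, 0, 3]
    - [0, 0, 6]
    - [0, 0, 9]
    - [0, 0, 12]
    - [0, 0, 13]
    - [0, 0, 13]
  turn:
    - [0, 0, 0]
    - [0, 0, 0]
    - [0, 0, 0]
    - [0, 0, 0]
    - [0, 0, 0]
    - [0, 0, 0]
    - [0, 0, 0]

```text
time: 15.78
position: [0.5463, 0.2907, 0.1488]
tool_rot: [0.011, 1.0, -0.0, -0.001]
ft_force: [-0.2, 0.4, -5.1]
grip_width: 0.055
grip_force: 29.8
```

```bash
python3 - <<'E'
from h import *
ps=[]
for i in range(4): S=shot('side');ps.append(robot.get_obs()['position'])
T=shot('top')
print(np.round(ps,4));o=robot.get_obs();print(o['grip_width'],o['ft_force'],o['time'])
mv(2*o['position']/2,178.8);mv((.5475,.291,.0535),178.8)
print(proj(S,(.5415,.291,.12)),proj(T,(.5415,.291,.12)))
a=cv2.resize(S['color'][180:300,230:330,::-1],None,fx=4,fy=4,interpolation=cv2.INTER_CUBIC)
b=cv2.resize(T['color'][155:275,200:300,::-1],None,fx=4,fy=4,interpolation=cv2.INTER_CUBIC)
cv2.imwrite('pics/p1.png',np.hstack([a,b]))
E
```

```text
[[0.5471 0.2912 0.1499]
 [0.5475 0.2915 0.1506]
 [0.5477 0.2916 0.1509]
 [0.5476 0.2917 0.1511]]
0.05516737239614568 [ 0.15324545  0.45123689 -5.66236295] 16.025
delta cm [0. 0. 0.] turn [ 0.001  0.003 -0.   ]
delta cm [ 0.02 -0.08  9.75] turn [ 0.001  0.003 -0.   ]
(np.float64(276.2782774461593), np.float64(242.2116692055514)) (np.float64(231.95601578064702), np.float64(217.2483003822544))
```

View pics/p1.png

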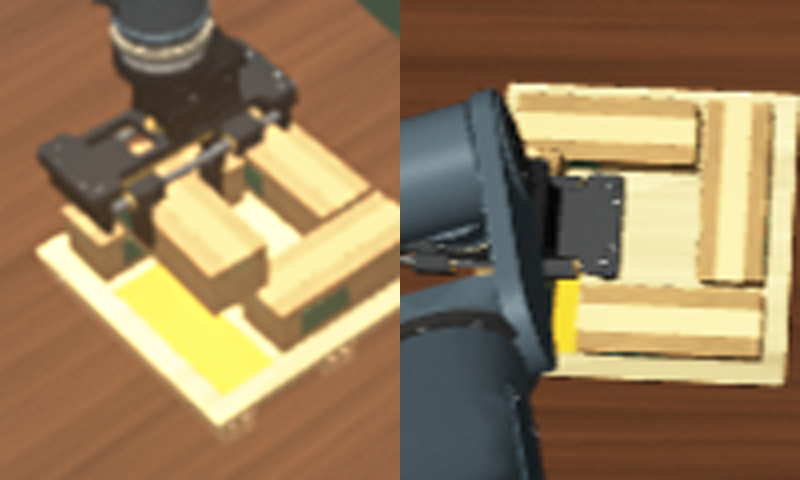

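Side crop: carton held level above the yellow place; its near-end top corners ≈(213,271) and (267,247), bottom corner ≈(217,312). Comparing with expectation.

```bash
python3 - <<'E'
from h import *
S=shot('side')
y=np.radians(178.8);l=np.array([np.cos(y),np.sin(y),0]);w=np.array([-l[1],l[0],0]);p=np.array([.5476,.2916,0])+.006*l
for n,a,b,z in(('near+y top',1,-1,.1775),('near-y top',1,1,.1775),('near+y bot',1,-1,.1275)):
    X=p+a*.075*l+b*.0275*w;X[2]=z;u,v=proj(S,X);print(n,(u+.4-230)*4,(v+.4-180)*4,X)
for u,v,z in((213,271,.1775),(267,247,.1775),(217,312,.1275)): print(onz(S,230+u/4-.4,180+v/4-.4,z))
E
```

```text
near+y top 213.38418699718113 271.1775057719184 [0.46719368 0.3207903  0.1775    ]
near-y top 270.993008608556 235.61646542533538 [0.46604185 0.26580237 0.1775    ]
near+y bot 216.67895794491642 316.07126209194985 [0.46719368 0.3207903  0.1275    ]
[0.46752385 0.32088771 0.1775    ]
[0.4591021  0.27563081 0.1775    ]
[0.47019884 0.31802357 0.1275    ]
```

Emit:
play_rows:
  gripper: [1, 1, 1, 1, 1, 1, 1, 1]
  delta_pos:
    - [0, -0.05, 2]
    - [0, -0.05, 4]
    - [0, -0.05, 6]
    - [0, -0.05, 7.5]
    - [0, -0.05, 8.5]
    - [0, -0.05, 9.1]
    - [0, -0.05, 9.3]
    - [0, -0.05, 9.3]
  turn:
    - [0, 0, 0]
    - [0, 0, 0]
    - [0, 0, 0]
    - [0, 0, 0]
    - [0, 0, 0]
    - [0, 0, 0]
    - [0, 0, 0]
    - [0, 0, 0]

```text
time: 17.08
position: [0.5467, 0.2911, 0.0569]
tool_rot: [0.01, 1.0, 0.0, 0.0]
ft_force: [0.2, -1.1, -5.3]
grip_width: 0.0549
grip_force: 29.8
```

Emit:
play_rows:
  gripper: [1, 1, 1, 1]
  delta_pos:
    - [0, 0, 0.15]
    - [0, 0, 0.3]
    - [0, 0, 0.4]
    - [0, 0, 0.4]
  turn:
    - [0, 0, 0]
    - [0, 0, 0]
    - [0, 0, 0]
    - [0, 0, 0]

```text
time: 17.58
position: [0.547, 0.2912, 0.0555]
tool_rot: [0.01, 1.0, 0.0, 0.001]
ft_force: [-2.9, -0.8, 9.4]
grip_width: 0.055
grip_force: 29.8
```

Emit:
play_rows:
  gripper: [0.5, -0.3, -0.6, -0.65, -0.65, -0.65, -0.65, -0.65, -0.65, -0.65, -0.65, -0.65]
  delta_pos:
    - [0, 0, -0.1]
    - [0, 0, -0.2]
    - [0, 0, -0.2]
    - [0, 0, -0.2]
    - [0, 0, -0.2]
    - [0, 0, -0.5]
    - [0, 0, -2]
    - [0, 0, -4]
    - [0, 0, -7]
    - [0, 0, -11]
    - [0, 0, -16]
    - [0, 0, -20]
  turn:
    - [0, 0, 0]
    - [0, 0, 0]
    - [0, 0, 0]
    - [0, 0, 0]
    - [0, 0, 0]
    - [0, 0, 0]
    - [0, 0, 0]
    - [0, 0, 0]
    - [0, 0, 0]
    - [0, 0, 0]
    - [0, 0, 0]
    - [0, 0, 0]

```text
time: 19.08
position: [0.5468, 0.2912, 0.256]
tool_rot: [0.01, 1.0, 0.001, 0.002]
ft_force: [1.3, -0.3, 0.2]
grip_width: 0.0719
grip_force: 0.0
```

Emit:
play_rows:
  gripper: [-0.65, -0.65, -0.65, -0.65, -0.65, -0.65, -0.65]
  delta_pos:
    - [0, -3, 0]
    - [0, -8, 0]
    - [0, -13, 0]
    - [0, -18, 0]
    - [0, -24, 0]
    - [0, -30, 0]
    - [0, -30, 0]
  turn:
    - [0, 0, 0]
    - [0, 0, 0]
    - [0, 0, 0]
    - [0, 0, 0]
    - [0, 0, 0]
    - [0, 0, 0]
    - [0, 0, 0]

```text
time: 19.95
position: [0.5406, -0.013, 0.2538]
tool_rot: [0.014, 1.0, -0.001, 0.001]
ft_force: [0.1, -0.5, -0.2]
grip_width: 0.0719
grip_force: 0.0
```

```bash
python3 - <<'E'
from h import *
S=shot('side');T=shot('top')
a=cv2.resize(S['color'][180:300,230:330,::-1],None,fx=4,fy=4,interpolation=cv2.INTER_CUBIC)
b=cv2.resize(T['color'][155:275,215:315,::-1],None,fx=4,fy=4,interpolation=cv2.INTER_CUBIC)
cv2.imwrite('pics/e1.png',np.hstack([a,b]))
hb=T['color'];cv2.imwrite('pics/e2.png',hb[:,:,::-1])
E
```

```text
(no output)
```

View pics/e1.png

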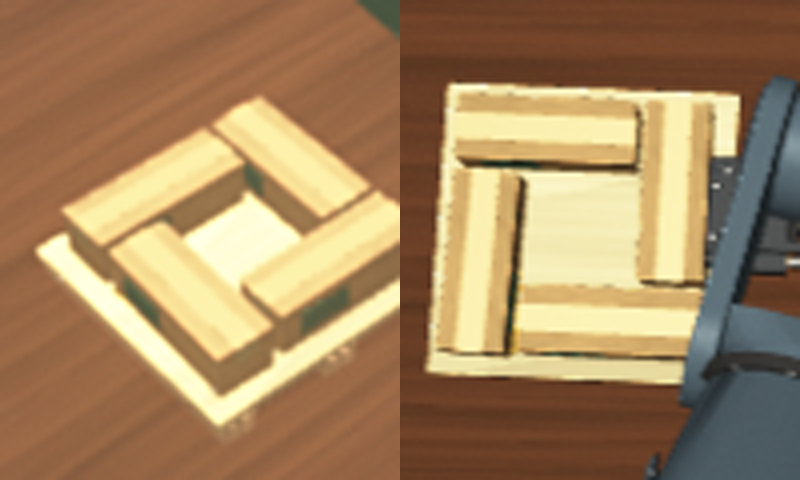

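View pics/e2.png

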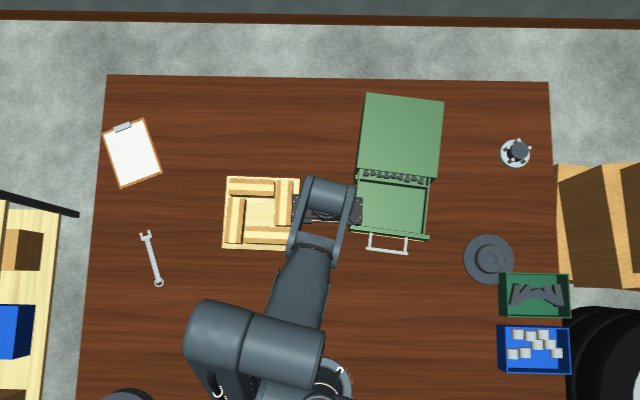

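The carton sits in the pinwheel place, top corners ≈(455,168), (522,176), (506,353), (440,349) in the crop; drawer still out. Final check, then hand in if within tolerance.

```bash
python3 - <<'E'
from h import *
T=shot('top')
Q=[onz(T,215+(u-400)/4-.4,155+v/4-.4,.08)[:2]*1000 for u,v in((455,168),(522,176),(506,353),(440,349))]
r=cv2.minAreaRect(np.float32(Q));print(r)
if np.hypot(r[0][0]-541.5,r[0][1]-291)<7: print(robot.hand_in())
E
```

```text
((539.091552734375, 289.21246337890625), (55.93240737915039, 149.72088623046875), 87.76058197021484)
the job is handed in; nothing more can be done
None
```

The job is handed in: the drawer is fully out at its stop, and the carton was lowered into the empty place, measuring about 3 mm and 1° from target in the last picture. The laid cartons and the can, disc and wrench showed no sign of having moved.

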